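# Knock down the sprung lock pin of a pellet-die base

## Robot

A 6-joint arm with a two-finger parallel gripper is mounted at the origin on the work surface. World frame = base frame: x ahead of the robot, y to its left, z up, the work surface at z = 0. Lengths are in m, angles in degrees, forces in N, time in s.
With the tool pointing down it reaches from about 0.325 to 0.85 m from the base axis. Payload 15.5 kg.
Tool frame: the origin (TCP) lies at the very end of the fingers, on their centre line; the grasp point (between the pads) lies arm.grip_depth behind it (arm.grip_depth is the distance from the TCP to the grasp point, in m); z points along the fingers, y is the line along which they close (so a half turn about z gives the same grasp; the last joint's range is limited). The gripper opens to 91 mm and grips with 3 to 60 N. Pads are 32 mm wide; open, the fingers measure 118 mm over their backs; the gripper's body (76 mm by 178 mm) begins 60 mm behind the grasp point.
Start: joints at [-74.57, 28.281, 77.091, -0, 74.628, -5.472], TCP at [0.223, -0.584, 0.214] pointing down, gripper open.
Joint ranges: [-166.48, 166.48], [-47.26, 123.95], [12.59, 153.08], [-70.14, 250.14], [6.76, 159.57], [-176.63, 176.63]. Speed limits (degrees/s): [108.29, 108.29, 147.25, 172.46, 172.46, 172.46].

## Interface

Orientations are given as a 3x3 rotation matrix whose columns are the frame's x, y, z axes.
In Python, from rig import arm gives the robot as it stands. Calls block until the motion is done:
- arm.move_to(position, orientation): joint-space move of the TCP to a pose.
- arm.move_l(position, orientation=None, feed=0.15): straight line of the TCP; orientation=None keeps the orientation; feed is the mean speed in m/s.
- arm.move_joints(angles): joint-space move.
- arm.grip(opening): finger opening in m; the grip force is fixed at half the most; returns when the fingers have stopped.
- arm.sleep(seconds).
- arm.solve_ik(position, orientation): joint angles nearest the present ones, or None.
- arm.snapshot(name): name is "scene" or "top"; returns the picture (400x640x3 uint8, red, green, blue); there is no depth.
- arm.get_calibration(name): a dict with "intrinsics" (3x3 intrinsics, pixels), "cam_to_world" (4x4, takes a point from camera to world coordinates). Camera axes: x right, y down, z forward; pixel columns grow to the right and rows downward; lengths in m; the calibration is good to about 2 mm. A picture is of the moment at which its call begins. get_calibration takes no time and is no camera call.
A pose or a line that the arm cannot do raises arm.Unreachable and nothing moves.
- arm.sign_off(): hands the job in; it is judged then, once.
Readings, each from a call of its own:
- arm.current_t(): time.
- arm.current_joint_positions(): joint angles.
- arm.current_dq(): joint speeds.
- arm.current_tau(): joint torques, N m.
- arm.current_ee_pos(): TCP position.
- arm.current_tool_rot(): TCP orientation.
- arm.current_force(): force on the tool from outside, world axes, zero at the start.
- arm.current_torque(): the same for the moment, N m.
- arm.current_width(): finger opening in m.
- arm.current_grasp_force(): force on a finger pad.
Only numpy, scipy, OpenCV 4.12 (cv2) and the standard library are available. Lean on these libraries where they do the work, as an engineer would, in place of code of your own. Each camera call takes 0.05 s, during which the arm holds its last target. There are 200 camera calls.

## Task

Pick up the mallet and knock the sprung lock pin of the die base down until its catch holds it: start it with a brisk tap, then drive it on gently. How deep the catch lies cannot be seen, so feel for it, and never hammer or lean hard on a pin that has met its stop. Only the mallet may touch the base and pin. Then stand the mallet back upright on its head on the bench, clear of the base, and leave the crucibles and the jar alone.

Things in the scene. Friction and masses are not known exactly. Their poses are not given: they have to be found in the camera images.
- base: Die base, fixed: grey block 180 x 110 x 40 mm (x, y, z). Origin: centre of its underside, z up. At x = -42 mm a round steel die (72 mm across, flange top at z = 56 mm, a 30 mm boss up to 70 mm); at x = +50 mm a dark round guide boss (42 mm across, top at z = 56 mm), out of which stands the sprung lock pin.
- pin_top (a point): Centre of the flat top of the lock pin's round aluminium head (34 mm across, 14 mm thick, on a 20 mm stem). 104 mm above the bench when the pin is up; the pin moves straight down. z up.
- pin (a joint): Lock pin's travel in m, 0 = up, grows downward. The spring pushes back with 4 to 9 N; the catch adds about 3 N on the way. The catch depth is set inside the base and cannot be seen: it snaps in somewhere between 0.014 and 0.028, and 2.5 mm deeper the pin meets a firm rubber stop (10 N per mm). Once caught it stays there when let go; otherwise it springs back to 0.
- mallet: Loose mallet, about 0.36 kg, standing on a striking face. Origin: centre of the lower face (white, 48 mm across); z up the head's axis to the equal upper face at 84 mm; dark steel barrel 52 mm across. The level wooden handle (22 mm wide, 28 mm high, its middle 42 mm above the lower face) runs along the mallet's -x to 160 mm from the head's axis.
- mallet_grip (a point): Point on the middle of the mallet's handle, 60 mm from the head's axis and 42 mm above the lower face: a good place to grip, across the handle, from above. Axes as the mallet's.
- crucible_a: Bystander: white porcelain crucible, 60 mm across, 62 mm high, open, loose. Origin: centre of its underside.
- crucible_b: Bystander: a second crucible, the same.
- jar: Bystander: amber glass sample jar with black cap, 68 mm across, 100 mm high, loose. Origin: centre of its underside.
There are look-alikes about, which are no part of the job. Of the things like the mallet, leave any that is blue or green; of the rest the smaller one is meant.

How it is judged (in metres and radians):
On the way, in this order (a step that is already met when the one before it is completed fails the run):
1. the mallet is lifted off the bench (height (world z) of mallet above 0.04 m), for 0.1 s.
2. the mallet knocks the pin down briskly: the pin moves faster than 0.05 m/s under it (velocity of joint pin above 0.05 m/s and contact force between mallet and base above 0.5 N).
3. the pin is down and caught, the mallet lifted off it (value of joint pin above 0.01 m and contact force between mallet and base below 0.1 N), for 0.3 s.
At the end, for the whole second after the job is handed in: The pin is held down by its catch (travel over 10 mm; uncaught it springs back to 0), and the mallet stands at rest on a striking face on the bench (within 0.12 rad of upright, its underside within 6 mm of the bench), released and not touching the base (all of step 3 and height (world z) of mallet below 0.006 m and angle between mallet's own z axis and vertical below 0.12 rad and linear speed of mallet below 0.03 m/s).
It fails at once if the mallet presses or strikes the base or pin with more than 40 N (contact force between mallet and base above 40 N).
It fails at once if the gripper or arm touches the base or pin (contact force between any of the fingers, the arm and base above 1 N).
It fails at once if a crucible or the jar is moved more than 15 mm (distance of any of crucible_a, crucible_b, jar from where it was at the start of the episode above 0.015 m).
It also fails if it takes over 51 s, if anything falls off the work surface, if the arm or the gripper's body presses on something with over 40 N, if the wrist force passes 120 N, or if a joint passes its speed limit or range.

## Working session

There is one attempt and no reset: what is moved stays moved. The work goes in short steps, each a Python script; the robot and the scene stay as the last script left them, time stands still between calls to the robot, and variables do not carry over. Pictures are saved under pics/ and viewed, at most 10 in all, crops included, and the job is handed in when it is done.

```bash
mkdir -p pics; ls
python3 - <<'E'
from rig import arm
import cv2
for n in("top","scene"):
    cv2.imwrite(f"pics/{n}0.png",cv2.cvtColor(arm.snapshot(n),cv2.COLOR_RGB2BGR)); c=arm.get_calibration(n); print(c)
print(arm.grip_depth,arm.current_t())
E
```

```text
pics
{'intrinsics': array([[364.03955446,   0.        , 314.72505691],
       [  0.        , 364.03955446, 195.09845578],
       [  0.        ,   0.        ,   1.        ]]), 'cam_to_world': array([[-0.00406441, -0.98847404,  0.15133589,  0.37916534],
       [-0.99983121,  0.00130536, -0.01832621, -0.06262615],
       [ 0.01791743, -0.15138484, -0.9883125 ,  0.84538719],
       [ 0.        ,  0.        ,  0.        ,  1.        ]])}
{'intrinsics': array([[457.45103659,   0.        , 320.74925118],
       [  0.        , 457.45103659, 205.74616218],
       [  0.        ,   0.        ,   1.        ]]), 'cam_to_world': array([[-0.82754319,  0.44738122, -0.3391494 ,  0.81440271],
       [ 0.56134832,  0.66776452, -0.48885438,  0.36865863],
       [ 0.00776767, -0.59492906, -0.80374068,  0.85627692],
       [ 0.        ,  0.        ,  0.        ,  1.        ]])}
0.0188 0.1
```

View pics/top0.png

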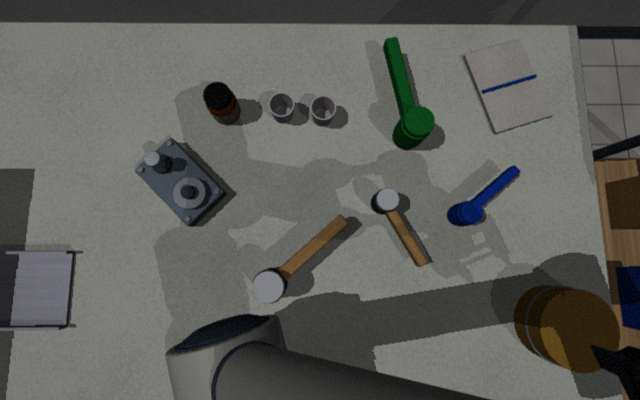

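View pics/scene0.png

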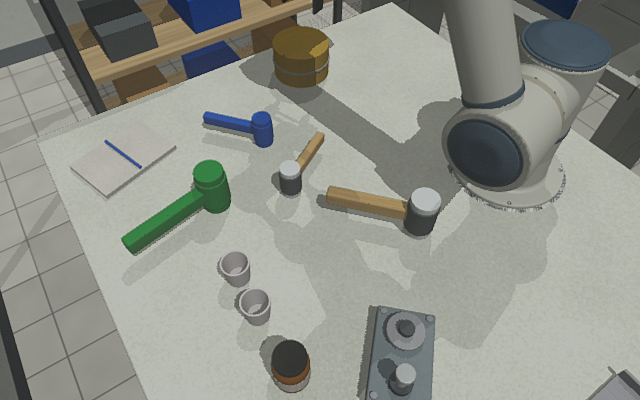

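The top view shows two wooden-handled mallets, with heads at (270,285) and (387,201); the second is the smaller, so it should be the right one. The base is at about (182,183), with the pin head at about (155,160), and the jar and crucibles are at (220,100), (282,106) and (322,109). I'll zoom in to measure.

```bash
cat > h.py <<'E'
import numpy as np, cv2
from rig import arm
def ray(n,px,z):
    c=arm.get_calibration(n); T=c["cam_to_world"]
    d=T[:3,:3]@np.linalg.inv(c["intrinsics"])@np.array([px[0],px[1],1.]); o=T[:3,3]
    return o+d*(z-o[2])/d[2]
def proj(n,P):
    c=arm.get_calibration(n); T=c["cam_to_world"]
    q=c["intrinsics"]@(T[:3,:3].T@(np.asarray(P,float)-T[:3,3])); return q[:2]/q[2]
E
python3 - <<'E'
import cv2,numpy as np
a=cv2.imread("pics/top0.png");b=cv2.imread("pics/scene0.png")
f=lambda im,x,y,w,h,s:cv2.resize(im[y:y+h,x:x+w],None,fx=s,fy=s,interpolation=cv2.INTER_CUBIC)
g=lambda i:np.clip(i.astype(float)*1.6,0,255).astype('uint8')
cv2.imwrite("pics/c1.png",g(np.hstack([f(a,360,180,80,100,5),f(a,130,130,80,100,5)])))
cv2.imwrite("pics/c2.png",g(np.hstack([f(b,270,125,65,80,6),f(b,360,300,65,80,6).copy()])))
E
```

```text
(no output)
```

View pics/c1.png

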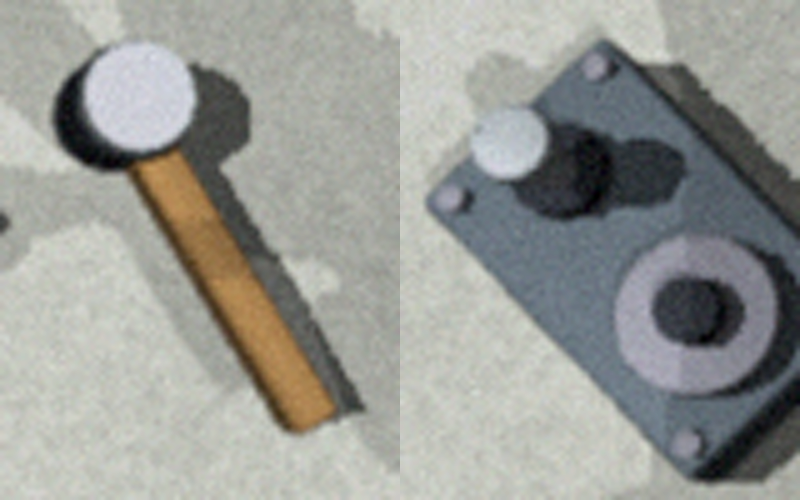

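View pics/c2.png

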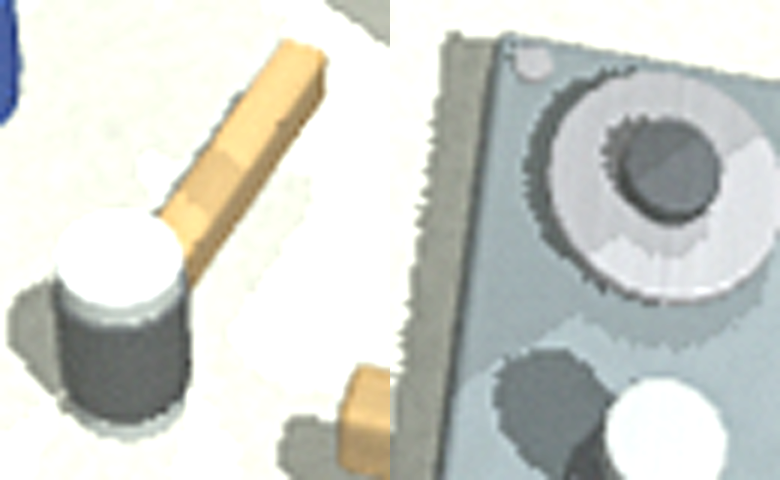

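Run:
```python
from h import *
p=lambda X,Y,x0,y0,s:np.array([(X+.5)/s-.5+x0,(Y+.5)/s-.5+y0])
r=lambda *a:print(*[np.round(v,4) for v in a])
mt=ray("top",p(139,97,360,180,5),.084); ms=ray("scene",p(121,258,270,125,6),.084)
r(mt,ms)
pt=ray("top",p(110,144,130,130,5),.104); ps=ray("scene",p(276,436,360,300,6),.104); r(pt,ps)
print("diam",np.linalg.norm(ray("top",p(83,97,360,180,5),.084)-ray("top",p(196,97,360,180,5),.084)),np.linalg.norm(ray("top",p(70,144,130,130,5),.104)-ray("top",p(149,144,130,130,5),.104)))
for e in [(298,430),(338,408)]: r(ray("top",p(*e,360,180,5),.056))
e=(ray("top",p(298,430,360,180,5),.056)+ray("top",p(338,408,360,180,5),.056))/2
r(e-mt,np.linalg.norm((e-mt)[:2]),np.degrees(np.arctan2(*(mt-e)[1::-1])))
E1=ray("scene",p(290,40,270,125,6),.056);E2=ray("scene",p(327,57,270,125,6),.056);e=(E1+E2)/2
r(np.linalg.norm((e-ms)[:2]),np.degrees(np.arctan2(*(ms-e)[1::-1])))
d=ray("top",p(290,312,130,130,5),.07);r("die",d, np.degrees(np.arctan2(*(pt-d)[1::-1])),np.linalg.norm((pt-d)[:2]))
for n,c,z in[("jar",(217,89),.1),("ca",(282,101),.062),("cb",(322,104),.062)]:r(n,ray("top",c,z))
r("big",ray("top",(269,286),.1))
```

```text
[ 0.4872 -0.2308  0.084 ] [ 0.4865 -0.2276  0.084 ]
[0.5702 0.262  0.104 ] [0.5709 0.264  0.104 ]
diam 0.04810370689361782 0.03253496933441878
[ 0.347  -0.3004  0.056 ]
[ 0.3562 -0.3181  0.056 ]
[-0.1356 -0.0784 -0.028 ] 0.1566 30.0514
0.156 29.1247Traceback (most recent call last):
  File "<stdin>", line 13, in <module>
  File "<stdin>", line 3, in <lambda>
    return _wrapfunc(a, 'round', decimals=decimals, out=out)
    return _wrapit(obj, method, *args, **kwds)
    result = getattr(arr, method)(*args, **kwds)
numpy._core._exceptions._UFuncNoLoopError: ufunc 'multiply' did not contain a loop with signature matching types (dtype('<U3'), dtype('float64')) -> None
```

```bash
cat >> h.py <<'E'
M=np.array([.487,-.2292]); YAW=29.6; PIN=np.array([.5705,.263])
def rot(yaw):   # tool down, tool y perpendicular to a handle at mallet yaw
    a=np.radians(yaw); c,s=np.cos(a),np.sin(a)
    return np.array([[c,s,0],[s,-c,0],[0,0,-1.]])
E
python3 - <<'E'
from h import *
r=lambda n,v:print(n,np.round(v,3))
d=ray("top",(187.5,192),.07);pt=PIN
r("die",d);print(np.degrees(np.arctan2(*(d[:2]-pt)[::-1])),np.linalg.norm(pt-d[:2]))
for n,c,z in[("jar",(217,89),.1),("ca",(282,101),.062),("cb",(322,104),.062),("bighandle",(344,219),.06),("bighandle2",(350,224),.06),("green",(412,120),.12)]:r(n,ray("top",c,z))
print(arm.current_tool_rot().round(2))
for k in(0,180):
  for nm,P,y in[("pick",[*M,.03],YAW),("pickH",[.96*0+.435,-.259,.03],YAW)]+[("pin",[*PIN,.11],y) for y in(-60,-30,0,29.6,60,90)]:
    q=arm.solve_ik(P,rot(y+k)); print(k,nm,y,None if q is None else np.round(q))
E
```

```text
die [0.505 0.196 0.07 ]
-134.28733180287523 0.09383525378866586
jar [0.725 0.133 0.1  ]
ca [ 0.715 -0.004  0.062]
cb [ 0.708 -0.094  0.062]
bighandle [ 0.447 -0.14   0.06 ]
bighandle2 [ 0.436 -0.153  0.06 ]
green [ 0.649 -0.28   0.12 ]
[[ 0.93  0.36 -0.  ]
 [ 0.36 -0.93  0.  ]
 [ 0.   -0.   -1.  ]]
0 pick 29.6 [-32.  36. 100.  -0.  44.  29.]
0 pickH 29.6 [-38.  34. 104.  -0.  41.  23.]
0 pin -60 [ 19.  35.  83.  -0.  62. 169.]
0 pin -30 [ 19.  35.  83.  -0.  62. 139.]
0 pin 0 [ 19.  35.  83.  -0.  62. 109.]
0 pin 29.6 [19. 35. 83. -0. 62. 80.]
0 pin 60 [19. 35. 83. -0. 62. 49.]
0 pin 90 [19. 35. 83. -0. 62. 19.]
180 pick 29.6 [ -32.   36.  100.   -0.   44. -151.]
180 pickH 29.6 [ -38.   34.  104.   -0.   41. -157.]
180 pin -60 [ 19.  35.  83.  -0.  62. -11.]
180 pin -30 [ 19.  35.  83.  -0.  62. -41.]
180 pin 0 [ 19.  35.  83.  -0.  62. -71.]
180 pin 29.6 [  19.   35.   83.   -0.   62. -100.]
180 pin 60 [  19.   35.   83.   -0.   62. -131.]
180 pin 90 [  19.   35.   83.   -0.   62. -161.]
```

Run:
```python
from h import *
R=rot(YAW)
arm.grip(.074)
arm.move_to([*M,.18],R); 
arm.move_l([*M,.025],feed=.12); arm.sleep(.1)
w=arm.grip(.0); print(w,arm.current_width(),arm.current_grasp_force(),arm.current_force())
arm.move_l([*M,.10],feed=.1); arm.sleep(.3)
print(arm.current_width(),arm.current_force(),arm.current_torque(),arm.current_ee_pos(),arm.current_t())
c=np.hstack([arm.snapshot("scene")[60:260,180:440],arm.snapshot("top")[110:310,280:540]])
cv2.imwrite("pics/lift.png",cv2.cvtColor(cv2.resize(c,None,fx=1.5,fy=1.5),cv2.COLOR_RGB2BGR))
```

```text
False 0.05186546120585866 30.000387132167816 [0.54130979 0.55824996 2.98350521]
0.05178914574327443 [ 0.38379203 -0.46682079 -3.73272614] [0.01427107 0.01207515 0.05473133] [ 0.48686429 -0.22911821  0.09963337] 5.4083
```

View pics/lift.png

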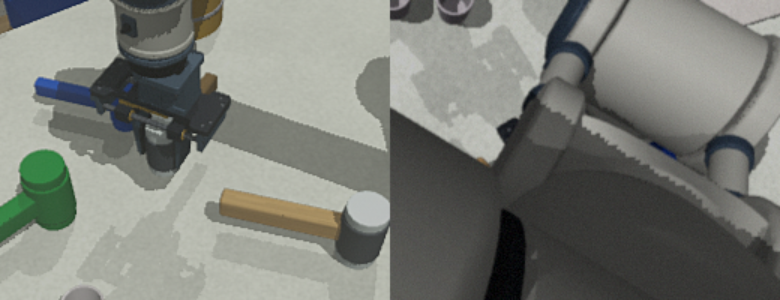

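Grasp is good: width 51.9 mm, weight 3.7 N, and the mallet hangs upright at about (165,140) in the left crop. Next I'll carry it over the pin and look.

Run:
```python
from h import *
p=arm.current_ee_pos(); arm.move_l([p[0],p[1],.2],feed=.2)
arm.move_to([*PIN,.2],rot(0)); arm.move_l([*PIN,.137],feed=.12); arm.sleep(.4)
print(arm.current_ee_pos(),arm.current_force(),arm.current_width(),arm.current_t())
c=arm.snapshot("scene")[240:400,300:520]
cv2.imwrite("pics/pin.png",cv2.cvtColor(cv2.resize(c,None,fx=3,fy=3),cv2.COLOR_RGB2BGR))
```

```text
[0.57061611 0.26306221 0.13732353] [ 0.78318759 -0.05273419 -3.00188042] 0.05159803983612989 9.05
```

View pics/pin.png

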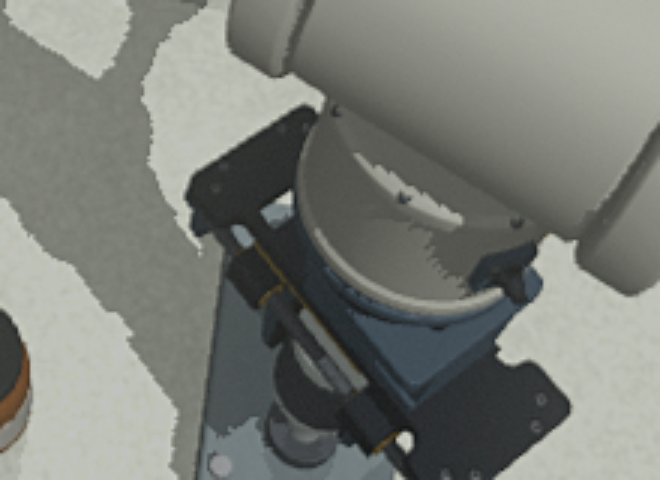

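The mallet hangs centred over the pin and guide boss at about (305,400). Now the tap, then gentle feeling.

Run:
```python
from h import *
f=lambda:np.mean([arm.current_force()[2] for _ in range(4)])
arm.move_l([*PIN,.132],feed=.05); arm.sleep(.3); f0=f()
t=arm.current_t(); arm.move_l([*PIN,.119],feed=.11); print("tap",arm.current_t()-t,f()-f0)
arm.sleep(.2); print(f()-f0,arm.current_ee_pos())
z=.119; F=[]
while z>.0955:
    z-=.0005; arm.move_l([*PIN,z],feed=.02); arm.sleep(.08)
    F.append(f()-f0); print(f"{z*1e3:.1f} {arm.current_ee_pos()[2]*1e3:.2f} {F[-1]:.2f}")
    if F[-1]>15 or (len(F)>2 and F[-1]<max(F)-2.5): break
print(arm.current_t(),arm.current_width())
```

```text
tap 0.26670000000000016 4.680326571391408
5.425021284208352 [0.57061945 0.26299862 0.11940942]
118.5 118.62 5.48
118.0 118.09 7.85
117.5 117.57 7.66
117.0 117.10 8.78
116.5 116.54 8.46
116.0 116.06 8.84
115.5 115.56 8.61
115.0 115.05 9.85
114.5 114.55 9.09
114.0 114.09 9.22
113.5 113.56 9.19
113.0 113.12 10.56
112.5 112.60 9.72
112.0 112.12 8.91
111.5 111.69 10.42
111.0 111.19 10.31
110.5 110.72 11.84
110.0 110.12 10.95
109.5 109.55 9.60
109.0 109.04 8.43
16.7833 0.0513406625955309
```

Run:
```python
from h import *
f=lambda:np.mean([arm.current_force()[2] for _ in range(4)])
z=.109; F=[]; 
arm.sleep(.2); print(f()+3.3)
while z>.0955:
    z-=.0004; arm.move_l([*PIN,z],feed=.02); arm.sleep(.15)
    F.append(f()+3.3); print(f"{z*1e3:.1f} {arm.current_ee_pos()[2]*1e3:.2f} {F[-1]:.2f}")
    if F[-1]>14 or len(F)==4: break
print(arm.current_t(),arm.current_width())
```

```text
7.430067543717042
108.6 108.61 9.15
108.2 108.24 8.28
107.8 107.83 8.24
107.4 107.36 7.27
18.5833 0.05132035604433217
```

The force dropped about 3 N near 19 mm and stayed flat, which looks like the catch. I'll lift slowly to check.

Run:
```python
from h import *
f=lambda:np.mean([arm.current_force()[2] for _ in range(4)])
for z in(.1085,.1095,.1105,.1115,.1125,.114):
    arm.move_l([*PIN,z],feed=.03); arm.sleep(.15); print(z,f()+3.3)
print(arm.current_t())
```

```text
0.1085 4.417744959675319
0.1095 7.768485112909329
0.1105 7.997664335857
0.1115 9.223441118219583
0.1125 8.043712781640465
0.114 7.757591847958295
20.9833
```

Run:
```python
from h import *
f=lambda:np.mean([arm.current_force()[2] for _ in range(6)])
z=.1078; arm.move_l([*PIN,z],feed=.03); arm.sleep(.15); print(f()+3.3,arm.current_torque())
F=[]
while z>.0975:
    z-=.0005; arm.move_l([*PIN,z],feed=.02); arm.sleep(.08)
    F.append(f()+3.3); print(f"{z*1e3:.1f} {arm.current_ee_pos()[2]*1e3:.2f} {F[-1]:.2f}")
    if F[-1]>14 or (len(F)>3 and np.mean(F[-2:])<max(F)-4): break
print(arm.current_t(),arm.current_width(),arm.current_torque())
```

```text
2.966538255251703 [-0.11501403  0.08351467  0.01107782]
107.3 107.42 8.04
106.8 106.82 7.10
106.3 106.24 5.56
105.8 105.67 5.68
105.3 105.20 3.50
104.8 104.68 1.79
23.4917 0.05167870170805842 [-0.09488274  0.12963032  0.04436896]
```

Run:
```python
from h import *
f=lambda:np.mean([arm.current_force()[2] for _ in range(8)])
arm.sleep(.3); print(f()+3.3)
for z in(.1055,.1065,.108):
    arm.move_l([*PIN,z],feed=.03); arm.sleep(.25); print(z,f()+3.3,arm.current_torque())
print(arm.current_t())
```

```text
0.14039854011935082
0.1055 -0.255265973487691 [-0.01112522 -0.02832512  0.00043987]
0.1065 0.09936828410531229 [ 0.03446804 -0.03837676 -0.01482835]
0.108 -0.31318694137995884 [ 0.04736891 -0.04026612  0.04654358]
25.2917
```

The pin is caught: contact force is zero and it does not follow the mallet up. Now I'll return the mallet to its place.

Run:
```python
from h import *
f=lambda:np.mean([arm.current_force()[2] for _ in range(6)])
arm.move_l([*PIN,.2],feed=.15)
arm.move_to([*M,.2],rot(YAW)); arm.move_l([*M,.035],feed=.12); arm.sleep(.2); f0=f()
z=.028
while z>.022:
    arm.move_l([*M,z],feed=.03); arm.sleep(.1); d=f()-f0; print(z,d)
    if d>4: break
    z-=.0007
arm.grip(.078); arm.sleep(.2); arm.move_l([*M,.2],feed=.12); arm.sleep(.2)
arm.move_to([.35,-.45,.25],rot(YAW))
print(arm.current_t())
c=np.hstack([arm.snapshot("scene")[120:400,240:460],arm.snapshot("top")[80:360,120:440]])
cv2.imwrite("pics/end.png",cv2.cvtColor(cv2.resize(c,None,fx=1.45,fy=1.45),cv2.COLOR_RGB2BGR))
```

```text
0.028 -0.5372699964581877
0.0273 -0.8115989626713094
0.026600000000000002 -0.5025345473880853
0.025900000000000003 -0.48993593447447426
0.025200000000000004 -0.045169927554830736
0.024500000000000004 12.926445103975475
35.4667
```

View pics/end.png

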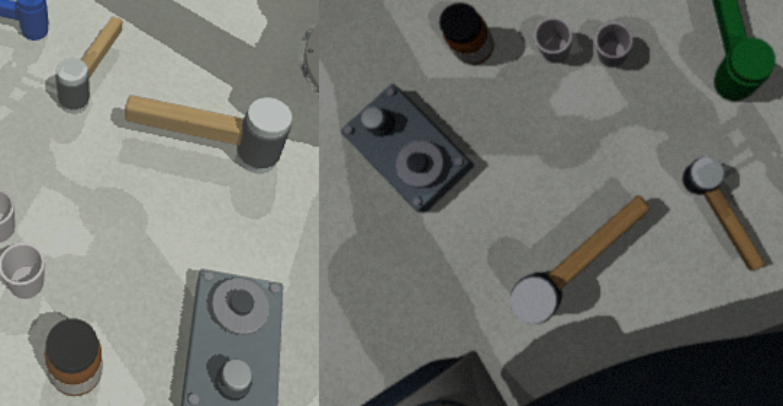

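The mallet stands upright at (72,85) in the left crop. The pin is visibly down at (376,120) in the right crop, and the jar and crucibles haven't moved. Handing in.

```bash
python3 -c "
from rig import arm
print(arm.sign_off())"
```

```text
the job is handed in; nothing more can be done
None
```

The job is handed in: the pin is caught down at about 24 mm, the mallet stands upright where it started, and the bystanders look unmoved. Pin speed during the tap had no direct reading; I inferred it exceeded 0.05 m/s from the arm's motion.

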